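# Lock the switch box cover with its flat-blade key

## Task

Take the flat-blade key out of its wooden block and use it to lock the switch box: put the blade in the slotted cam lock, press the cam in against its spring, turn it a quarter turn clockwise (seen from above) until it is fully home against its stop, and let it spring back up. Use no more force than the spring and the stop need, then stand the key back in the hole of its block, fully down and upright, and leave the other things on the bench alone.

Things in the scene. Friction and masses are not known exactly. Their poses are not given: they have to be found in the camera images.
- key: loose steel key, upright in the holder, about 80 g. Origin: centre of the blade's tip; z up, x along the blade's width. From the tip up: blade 14 (x) by 3.2 mm (y), 11 mm long; shank 14 by 8 mm up to 42 mm; collar 26 by 20 mm to 46 mm, resting on the holder; dark grip plate 30 (x) by 10 mm (y) to 84 mm. Same after a half turn about z
- grip (a point): grip point on the key: on its axis, 68 mm above the blade's tip, in the middle of the dark grip plate, which is pinched across its 10 mm thickness (y); axes as the key's
- holder: fixed wooden block 52x52x48 mm with one upright through hole 17 mm (x) by 11 mm (y); origin at the centre of its underside on the bench, x along the long side of the hole
- mouth (a point): centre of the hole's mouth on the holder's top, 48 mm above the bench. When the key is fully down its collar lies on the top, its tip 42 mm below this point
- switch_box: fixed grey enclosure 112 (x) by 86 (y) by 42 mm high, two black cable glands on its +x side; origin at the centre of its underside. In the middle of the cover is a black round boss, 46 mm outside, 38 mm inside, 14 mm high, with the round steel cam of the lock in it
- slot (a point): centre of the slot in the top face of the steel cam (36 mm across); turns and sinks with the cam; z up, x along the slot. At rest 58 mm above the bench, 2 mm above the boss. The slot is 15.6 mm long (x), 4.8 mm wide, 7 mm deep, with a flat floor and closed ends
- cam (a joint): angle of the cam (rad), grows clockwise seen from above. Starts at 0 to 0.25 (open, slot roughly along the box's x); firm stop at 1.571 (locked, slot along the box's y), felt when the turning moment rises past 0.1 N m; 0.2 N m is too much. Unless the cam is pressed in by more than 4.5 mm a hidden dog blocks it from about 0.33 to 1.33. Friction about 0.04 N m
- plunger (a joint): how far the cam is pressed in (m): 0 at rest, firm stop at 0.0055. The spring pushes up with 5 N at rest and 12 N at the stop; past 1.35 rad the cam springs up again when let go
- offcut: small loose wood offcut 49x55x22 mm, a bystander; origin at the centre of its underside
- pot: green screw-top pot, 64 mm across, 45 mm high, a bystander; origin at the centre of its underside
- sanding: cork sanding block 52x75x28 mm, a bystander; origin at the centre of its underside
- tape: roll of black tape, 90 mm across, 19 mm high, a bystander; origin at the centre of its underside
- spanner: loose grey spanner 35x120x6 mm lying behind the switch box, a bystander; origin at the centre of its underside
- pencil_: loose orange pencil 15x132x8 mm lying near the bench's front edge, a bystander; origin at the centre of its underside
There are look-alikes about, which are no part of the job. There is more than one size of the key; the job needs the smaller.

How it is judged:
By the outcome, as a careful person would: the job done as asked, in the order asked, and still so for the second after the job is handed in, with the robot touching nothing.
It also fails if it takes over 72 s, if anything falls off the work surface, if the arm or the gripper's body presses on something with over 40 N, if the wrist force passes 120 N, or if a joint passes its speed limit or range.

## Robot

A 6-joint arm with a two-finger parallel gripper is mounted at the origin on a cart in front of the work surface, level with it; the furniture and walls round the work are solid. World frame = base frame: x ahead of the robot, y to its left, z up, the work surface at z = 0. Lengths are in m, angles in rad, forces in N, time in s.
With the tool pointing down it reaches from about 0.35 to 0.775 m from the base axis. Payload 5.5 kg.
Tool frame: the origin (TCP) lies at the very end of the fingers, on their centre line; the grasp point (between the pads) lies 19 mm behind it; z points along the fingers, y is the line along which they close (so a half turn about z gives the same grasp; the last joint's range is limited). The gripper opens to 85 mm and grips with 20 to 120 N. Pads are 22 mm wide; open, the fingers measure 114 mm over their backs; the gripper's body (76 mm by 85 mm) begins 54 mm behind the grasp point. The pads swing forward as they close: fully open they stand 13 mm farther back than shut.
Start: joints at [1.035, 0.313, 0.046, 1.304, 0, 1.431], TCP at [0.222, 0.531, 0.231] pointing down, gripper open.
Joint ranges: [-2.76, 2.76], [-0.86, 1.69], [-1.03, 1.26], [-2.2, 2.34], [-1.47, 1.5], [-3.14, 3.14]. Speed limits (rad/s): [2.57, 2.57, 3.14, 3.14, 3.14, 3.14].

## Interface

Orientations are given as a unit quaternion [w, x, y, z].
In Python, from workcell import env, viewer, nets gives the robot as it stands. The module is installed in compiled form; this text tells all that it offers.
- The arm moves only by the shell command python3 -m creep [OPENING] [FORCE], which reads ROWS from standard input. ROWS is a JSON object whose key "moves" holds a list of rows, 1 to 8 of them, each of 6 numbers: dx, dy, dz in parts of the range, where 1.0 means 0.5 m, then a rotation vector rx, ry, rz in parts of the range, where 1.0 means 2 pi rad; each row is the pose to reach, as a shift and turn from the pose commanded when the command began, along the tool's axes at that moment; what a row does not reach only later rows make up. A row lasts 1/8 s, in which the tool goes at most 0.0625 m and 0.188 rad, less where a joint would pass 70% of its speed; a pose out of reach is approached as far as the arm can. OPENING is the finger opening in m, set as the command begins (- or left out keeps the last). The fingers move at their own pace and stop on an object; FORCE is the grip in N (left out, the last holds). Time passes only in rows, so rows that do not move let the fingers close. It prints the time, the measured TCP pose, the force, the opening and the grip force at its end. Input that does not fit is refused with a message, and nothing moves.
- env.get_state(): the state, without advancing time (a new reading comes with each control period).
- viewer.read_camera(name): name is "side" or "top" or "wrist"; returns a dict with "image" (480x640x3 uint8, red, green, blue), "K" (3x3 intrinsics, pixels), "D" ([k1, k2, p1, p2, k3] as OpenCV has them; the pictures are not rectified), "R" (3x3) and "t" (3): a world point X has camera coordinates R X + t. Camera axes: x right, y down, z forward; pixel columns grow to the right and rows downward; lengths in m; the calibration is good to about 2 mm. A picture is of the moment at which its call begins. There is no depth.
- env.hand_in(): hands the job in; it is judged then, once.
Trained networks look in a picture, given as the dict that the camera call returned (one of the last four; its "shot" number tells which), for a name from the list of things; names that differ only in an ending like _2 or _b are one class to them, and where a whole thing is asked for, a point or a joint stands for the part that bears it (a point fixed in the world has none). Each returns a list of dicts, best first, with "confidence" (0 to 1); they miss things now and then, are a little off and sometimes report something else, mostly with a low value. They report only what shows in the picture. A call takes as long as a camera call. They do not tell look-alikes from the thing itself.
- nets.outline_of(label, picture): "region" (480x640 bool, what is visible of it) and "box" ([left, top, right, bottom] in pixels, round what is visible of it).
The state is a dict: "clock": time; "joint_pos": joint angles; "qvel": joint speeds; "tau": joint torques, N m; "tcp_pos": TCP position; "orientation": TCP orientation; "wrist_force": force on the tool from outside, world axes, zero at the start; "ft_torque": the same for the moment, N m; "finger_gap": finger opening in m; "grip_force": force on a finger pad.
Only numpy, scipy, OpenCV 4.12 (cv2) and the standard library are available. Lean on these libraries where they do the work, as an engineer would, in place of code of your own. Each camera call takes 0.05 s, during which the arm holds its last target. There are 200 camera calls.

## Working session

There is one attempt and no reset: what is moved stays moved. The work goes in short steps, Python scripts to look and compute and a shell command to move; the robot and the scene stay as the last step left them, time stands still between calls to the robot, and variables do not carry over. Pictures are saved under pics/ and viewed, at most 10 in all, crops included, and the job is handed in when it is done.

```bash
mkdir -p pics; cat > h.py <<'E'
import numpy as np, cv2
from workcell import env, viewer, nets
from scipy.spatial.transform import Rotation as Ro
def ray(p,uv):
    q=cv2.undistortPoints(np.array(uv,float).reshape(-1,1,2),p["K"],np.array(p["D"],float)).reshape(-1,2)
    R=np.array(p["R"]);c=-R.T@np.array(p["t"])
    return c,(R.T@np.c_[q,np.ones(len(q))].T).T
def onz(p,uv,z):
    c,d=ray(p,uv); return c+d*((z-c[2])/d[:,2])[:,None]
def proj(p,X):
    R=np.array(p["R"]);r,_=cv2.Rodrigues(R)
    return cv2.projectPoints(np.array(X,float).reshape(-1,1,3),r,np.array(p["t"],float),np.array(p["K"],float),np.array(p["D"],float))[0].reshape(-1,2)
def rot():
    q=env.get_state()["orientation"]; return Ro.from_quat([q[1],q[2],q[3],q[0]]).as_matrix()
def save(n,im): cv2.imwrite("pics/"+n,im[:,:,::-1])
E
python3 - <<'E'
from h import *
s=env.get_state(); print({k:np.round(v,4) for k,v in s.items()}); print(rot().round(3))
for n in ["top","side","wrist"]:
    p=viewer.read_camera(n); save(n+"1.png",p["image"])
    R=np.array(p["R"]); print(n,(-R.T@np.array(p["t"])).round(3))
    for l in ["key","holder","switch_box","slot"]:
        try:
            for d in nets.outline_of(l,p):
                b=np.array(d["box"]);v,u=np.nonzero(d["region"]); print(l,round(d["confidence"],2),b,[u.mean().round(1),v.mean().round(1)],onz(p,[[u.mean(),v.mean()]],0.05).round(3)[0])
        except Exception as e: print(l,e)
E
```

```text
{'clock': np.float64(0.0), 'joint_pos': array([1.0354, 0.314 , 0.045 , 1.3036, 0.    , 1.4312]), 'qvel': array([ 0.    ,  0.0014, -0.0004,  0.0008, -0.001 ,  0.0002]), 'tau': array([ 7.00000e-04, -4.80629e+01,  2.98533e+01,  1.94000e-02,
       -4.00000e-04, -0.00000e+00]), 'tcp_pos': array([0.2214, 0.5301, 0.2304]), 'orientation': array([-3.000e-04,  1.966e-01,  9.805e-01, -9.000e-04]), 'wrist_force': array([-0.1979,  0.7371,  0.3618]), 'ft_torque': array([ 0.0776,  0.0362, -0.0117]), 'grip_force': np.float64(0.0), 'finger_gap': np.float64(0.0854)}
[[-0.923  0.386 -0.001]
 [ 0.386  0.923 -0.002]
 [ 0.    -0.002 -1.   ]]
top [0.401 0.12  0.933]
key 0.7 [228.6 277.2 259.4 295.5] [np.float64(245.1), np.float64(285.6)] [0.454 0.304 0.05 ]
key 0.53 [363.3 280.5 380.3 290.1] [np.float64(370.9), np.float64(283.7)] [0.455 0.056 0.05 ]
key 0.2 [306.7 316.  369.5 324.7] [np.float64(337.5), np.float64(320.2)] [0.385 0.122 0.05 ]
switch_box 0.65 [252.7 188.3 301.4 256.6] [np.float64(274.2), np.float64(223.8)] [0.578 0.247 0.05 ]
slot 0.59 [261.  208.7 281.8 232.3] [np.float64(272.2), np.float64(221.6)] [0.582 0.251 0.05 ]
slot 0.56 [264.5 213.6 282.9 228.4] [np.float64(272.3), np.float64(221.8)] [0.582 0.251 0.05 ]
slot 0.56 [351.9 197.5 382.5 231.2] [np.float64(368.0), np.float64(213.0)] [0.597 0.058 0.05 ]
side [-0.025 -0.222  0.778]
key 0.72 [179.8 203.  207.6 263.6] [np.float64(190.9), np.float64(230.8)] [0.469 0.316 0.05 ]
key 0.66 [309.3 287.1 332.4 311.9] [np.float64(319.6), np.float64(298.4)] [0.466 0.063 0.05 ]
holder 0.65 [297.  287.  336.7 339. ] [np.float64(310.2), np.float64(319.5)] [0.425 0.054 0.05 ]
switch_box 0.67 [226.7 187.  300.3 253.6] [np.float64(263.2), np.float64(219.2)] [0.556 0.232 0.05 ]
slot 0.78 [251.7 193.2 270.8 212.4] [np.float64(263.0), np.float64(204.4)] [0.586 0.253 0.05 ]
wrist [0.148 0.561 0.375]
key 0.46 [209.2 431.5 225.  449.8] [np.float64(217.2), np.float64(439.1)] [0.419 0.33  0.05 ]
```

```bash
python3 - <<'E'
import cv2
a=cv2.imread("pics/top1.png")[170:350,200:440];b=cv2.imread("pics/side1.png")[170:350,150:390]
cv2.imwrite("pics/c1.png",cv2.vconcat([cv2.resize(x,(800,600),interpolation=cv2.INTER_CUBIC)[:600] for x in [a]]))
cv2.imwrite("pics/c2.png",cv2.resize(b,(800,600),interpolation=cv2.INTER_CUBIC))
E
```

```text
(no output)
```

View pics/c1.png

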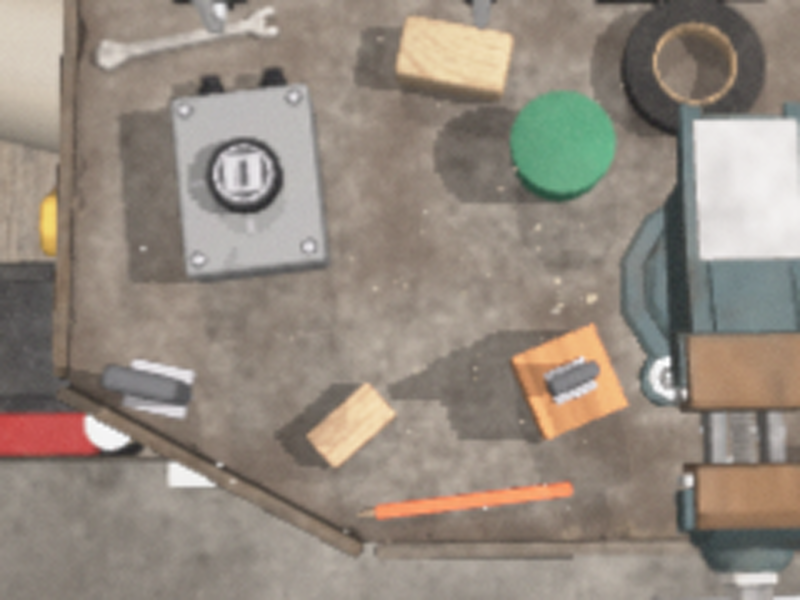

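View pics/c2.png

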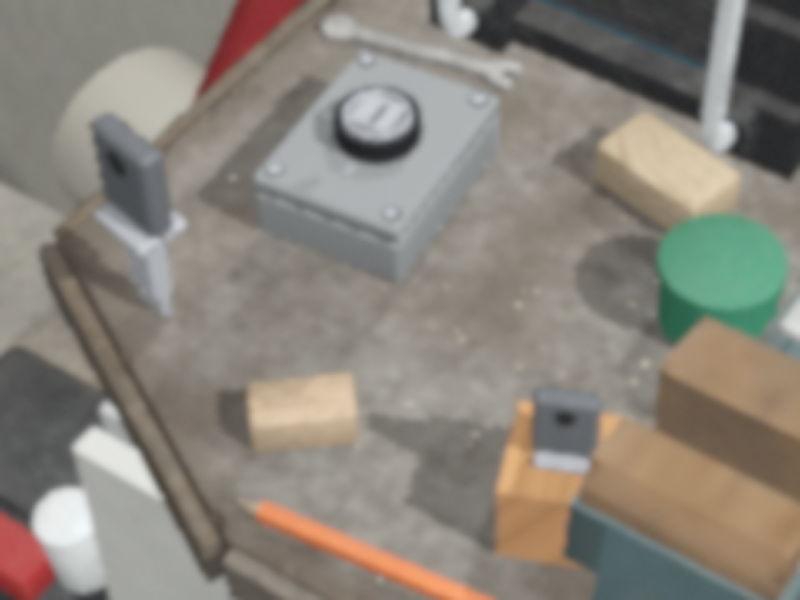

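View pics/top1.png

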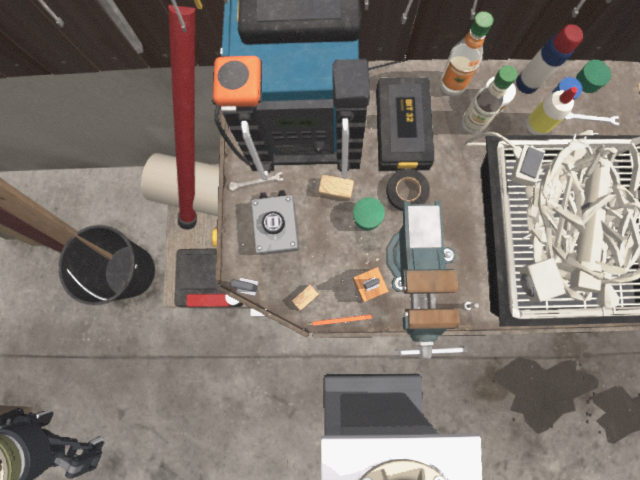

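The full top view shows what could be taken for the key:
- (245,286): a key standing free, visibly larger and not in a block.
- (371,285): a key standing in the orange wooden block. This is the smaller one and it matches the description.
- (337,320): only the pencil, a weak false hit.

The lock is on the grey box at (273,222), with the slot nearly along world x. I choose the key at (371,285) and will check it in a close wrist view.

The rows are not in the units I measure in: shifts go in shares of 0.5 m and turns go in shares of 2 pi rad. I convert before sending: -0.376 m / 0.5 = -0.752, -0.32 m / 0.5 = -0.64, 0.105 rad / 6.2832 = 0.0167.

```bash
echo '{"moves":[[-0.094,-0.08,0,0,0,0.0167],[-0.188,-0.16,0,0,0,0.0334],[-0.282,-0.24,0,0,0,0.0501],[-0.376,-0.32,0,0,0,0.0668],[-0.47,-0.4,0,0,0,0.0836],[-0.564,-0.48,0,0,0,0.1003],[-0.658,-0.56,0,0,0,0.117],[-0.752,-0.64,0,0,0,0.1337]]}' | python3 -m creep 0.085 40; cat > look.py <<'E'
from h import *
import sys
def look(tag,labels):
    s=env.get_state(); T=rot(); print("t",s["clock"].round(2) if hasattr(s["clock"],"round") else s["clock"],"tcp",s["tcp_pos"].round(4),"tooly",np.degrees(np.arctan2(T[1,1],T[0,1])).round(2),"q",np.round(s["joint_pos"],2))
    p=viewer.read_camera("wrist"); save(tag+".png",p["image"])
    R=np.array(p["R"]);c=-R.T@np.array(p["t"]);print("cam",c.round(3),"axis",R[2].round(3),"tcp px",proj(p,s["tcp_pos"]).round())
    for l,z in labels:
        for d in nets.outline_of(l,p)[:3]:
            m=d["region"].astype(np.uint8);cn=max(cv2.findContours(m,0,2)[0],key=cv2.contourArea)
            rc=cv2.minAreaRect(cn);bx=cv2.boxPoints(rc)
            W=onz(p,bx,z)[:,:2]
            print(l,round(d["confidence"],2),np.round(d["box"]),"W",W.round(4).tolist(),"c",W.mean(0).round(4))
    return p
if __name__=="__main__": look(sys.argv[1],[(a.split(":")[0],float(a.split(":")[1])) for a in sys.argv[2:]])
E
python3 look.py w2 key:0.09 holder:0.048
```

```text
clock: 1.75
tcp_pos: [0.4461, 0.0884, 0.2317]
orientation: [0.0, 0.581, 0.814, 0.001]
wrist_force: [0.7, 0.6, -0.5]
finger_gap: 0.0849
grip_force: 0.0
t 1.75 tcp [0.4461 0.0884 0.2317] tooly 18.99 q [ 0.02  0.08 -0.24  1.25  0.    1.26]
cam [0.419 0.163 0.376] axis [ 0.101 -0.291 -0.951] tcp px [[315. 316.]]
key 0.97 [297. 236. 324. 279.] W [[0.437, 0.0764], [0.4525, 0.0839], [0.469, 0.0491], [0.4529, 0.0412]] c [0.4529 0.0627]
holder 0.83 [279. 209. 340. 277.] W [[0.4156, 0.0818], [0.4644, 0.1004], [0.4884, 0.0411], [0.4368, 0.0212]] c [0.4513 0.0611]
holder 0.31 [312.  68. 354. 131.] W [[0.4041, 0.1958], [0.4238, 0.2118], [0.4553, 0.1771], [0.4351, 0.1603]] c [0.4296 0.1862]
```

View pics/w2.png

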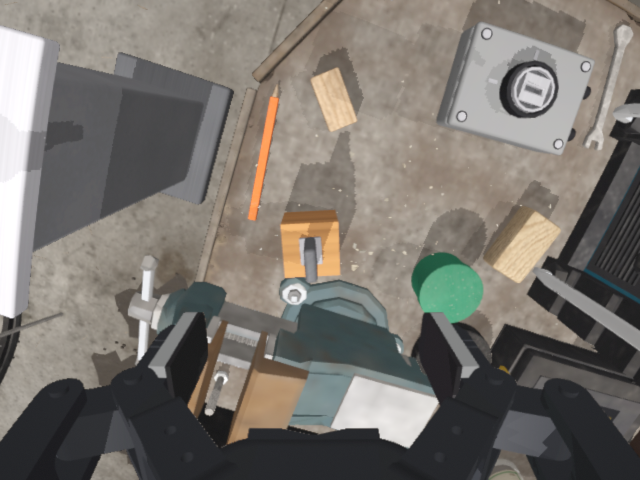

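The close view shows the chosen key at about (311,258), upright in the orange block at (310,243). The vise is below it in the picture, and the lock is at (534,90). Next I fit the key and holder silhouettes across the cameras.

```bash
cat > fit.py <<'E'
from h import *
from scipy.optimize import minimize
def box(sx,sy,z0,z1): return np.array([[a*sx/2,b*sy/2,z] for a in(-1,1) for b in(-1,1) for z in(z0,z1)])
def cyl(d,z0,z1): a=np.linspace(0,2*np.pi,40,endpoint=False); return np.array([[d/2*np.cos(t),d/2*np.sin(t),z] for t in a for z in(z0,z1)])
KEYV=[box(.026,.020,.042,.046),box(.030,.010,.046,.084)]
SW=[box(.112,.086,0,.042),cyl(.046,.042,.056)]
def sil(p,parts,x,y,yaw,z):
    m=np.zeros((480*4,640*4),np.uint8);R=Ro.from_euler('z',yaw).as_matrix()
    for P in parts:
        q=proj(p,P@R.T+[x,y,z]); h=cv2.convexHull(((q+.5)*4*16).astype(np.int32)); cv2.fillConvexPoly(m,h,1,shift=4)
    return m
def fit(views,parts,x0,z):
    M=[cv2.resize(r.astype(np.float32),None,fx=4,fy=4,interpolation=cv2.INTER_LINEAR)>.5 for _,r in views]
    def c(v):
        e=0
        for (p,_),m in zip(views,M):
            s=sil(p,parts,v[0]/1e3,v[1]/1e3,v[2]/57.3,z)>0; e+=1-(s&m).sum()/(s|m).sum()
        return e/len(views)
    x0=np.array(x0,float);r=minimize(c,x0,method="Nelder-Mead",options=dict(initial_simplex=np.vstack([x0]+[x0+d for d in np.diag([6,6,8])]),maxiter=120,xatol=.05,fatol=1e-4))
    return r.x.round(2),round(r.fun,3)
E
python3 - <<'E'
from fit import *
P={n:viewer.read_camera(n) for n in["wrist","top","side"]}
def near(l,p,X):
    u=proj(p,X)[0]; b=[d for d in nets.outline_of(l,p) if np.linalg.norm((np.array(d["box"])[:2]+np.array(d["box"])[2:])/2-u)<25]
    return b[0]["region"] if b else None
for l,parts,X,x0,z in [("key",KEYV,[.453,.06,.075],[453,60,-71],.006),("holder",[box(.052,.052,0,.048)]+KEYV and [box(.052,.052,0,.048)],[.453,.06,.03],[453,60,-71],0),("switch_box",SW,[.58,.25,.04],[580,250,5],0)]:
    V={n:near(l,p,X) for n,p in P.items()}
    for n in P:
        if V[n] is not None: print(l,n,*fit([(P[n],V[n])],parts,x0,z))
    print(l,"all",*fit([(P[n],V[n]) for n in P if V[n] is not None],parts,x0,z))
# vise jaw corner triangulate
a=P["top"];b=P["side"]
for ua in [(404,270),(406,309),(406,328)]:
  for ub in [(357,266),(325.5,312.5),(339,296)]:
    c1,d1=ray(a,[ua]);c2,d2=ray(b,[ub]);A=np.c_[d1[0],-d2[0]];s=np.linalg.lstsq(A,c2-c1,rcond=None)[0];X1=c1+s[0]*d1[0];X2=c2+s[1]*d2[0]
    print(ua,ub,((X1+X2)/2).round(3),np.linalg.norm(X1-X2).round(3))
E
```

```text
key wrist [454.31  56.12 -68.83] 0.168
key side [454.53  56.65 -59.3 ] 0.107
key all [454.19  56.2  -67.87] 0.145
holder wrist [453.99  56.31 -68.34] 0.218
holder side [454.19  60.22 -61.22] 0.571
holder all [453.89  56.59 -68.21] 0.404
switch_box wrist [581.88 250.47   6.28] 0.035
switch_box top [582.68 250.71   6.1 ] 0.053
switch_box side [582.02 250.33   8.08] 0.293
switch_box all [582.34 250.54   6.21] 0.129
(404, 270) (357, 266) [0.47  0.007 0.156] 0.004
(404, 270) (325.5, 312.5) [0.459 0.015 0.069] 0.06
(404, 270) (339, 296) [0.465 0.011 0.099] 0.036
(406, 309) (357, 266) [ 0.413 -0.     0.213] 0.032
(406, 309) (325.5, 312.5) [0.4   0.007 0.132] 0.015
(406, 309) (339, 296) [0.406 0.003 0.161] 0.005
(406, 328) (357, 266) [ 0.388 -0.003  0.239] 0.048
(406, 328) (325.5, 312.5) [0.374 0.004 0.161] 0.006
(406, 328) (339, 296) [0.38  0.001 0.189] 0.024
```

```bash
python3 - <<'E'
import cv2
a=cv2.imread("pics/w2.png")[270:420,180:380];b=cv2.imread("pics/top1.png")[260:335,360:460]
f=lambda x:cv2.resize(x,(800,300 if 0 else 600),interpolation=cv2.INTER_CUBIC)
A=cv2.resize(a,(400,300),interpolation=cv2.INTER_CUBIC);A=cv2.resize(a,(480,360),interpolation=cv2.INTER_CUBIC);B=cv2.resize(b,(320,240),interpolation=cv2.INTER_CUBIC)
import numpy as np
o=np.zeros((360,800,3),np.uint8);o[:,:480]=A;o[:240,480:]=B;cv2.imwrite("pics/v3.png",o)
E
```

```text
(no output)
```

View pics/v3.png

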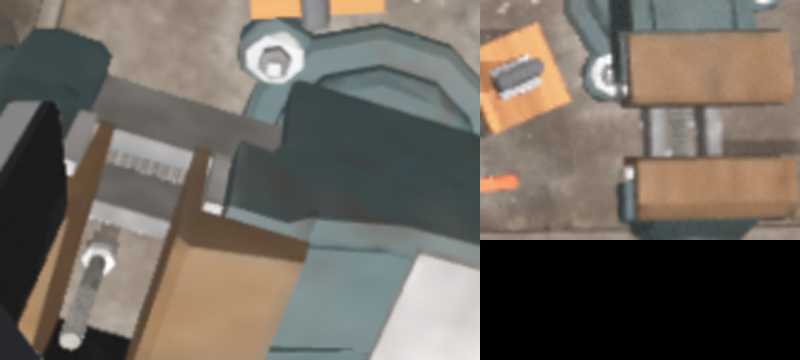

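```bash
python3 - <<'E'
from h import *
a=viewer.read_camera("top");b=viewer.read_camera("wrist")
k=lambda x,y:(180+x/2.4,270+y/2.4)
for ua,ub in [((406.3,292),k(180,240)),((406.3,270),k(308,252)),((403,283),k(210,210)),((403,271),k(235,148)),((403,271),k(225,215))]:
    c1,d1=ray(a,[ua]);c2,d2=ray(b,[ub]);A=np.c_[d1[0],-d2[0]];s=np.linalg.lstsq(A,c2-c1,rcond=None)[0];X1=c1+s[0]*d1[0];X2=c2+s[1]*d2[0]
    print(((X1+X2)/2).round(4),np.linalg.norm(X1-X2).round(4))
print([onz(a,[(403,280)],z).round(4)[0] for z in (.1,.13,.157)])
E
```

```text
[0.4331 0.0046 0.1656] 0.0004
[0.472  0.0007 0.1491] 0.0003
[0.4443 0.0075 0.1521] 0.0095
[ 4.596e-01 -2.000e-04  1.037e-01] 0.0291
[0.4572 0.0063 0.151 ] 0.0256
[array([ 0.4578, -0.    ,  0.1   ]), array([0.4558, 0.0043, 0.13  ]), array([0.4539, 0.0082, 0.157 ])]
```

Scaled: 0.07 m / 0.5 = 0.14, 0.06 m / 0.5 = 0.12, -0.047 rad / 6.2832 = -0.0075.

```bash
echo '{"moves":[[-0.028,-0.003,0.06,0,0,-0.0038],[-0.056,-0.006,0.12,0,0,-0.0075],[-0.056,-0.006,0.14,0,0,-0.0075],[-0.056,-0.006,0.14,0,0,-0.0075]]}' | python3 -m creep ; python3 - <<'E'
from fit import *
s=env.get_state();T=rot();print(s["tcp_pos"].round(4),np.degrees(np.arctan2(T[1,1],T[0,1])),s["wrist_force"].round(2))
p=viewer.read_camera("wrist");save("w4.png",p["image"])
for d in nets.outline_of("key",p)[:2]: print(d["confidence"],d["box"],fit([(p,d["region"])],KEYV,[454,56,-68],.006))
d=nets.outline_of("holder",p)
for d in d[:1]: 
  print(d["confidence"],d["box"])
  k=nets.outline_of("key",p); print(fit([(p,d["region"]|k[0]["region"])],[box(.052,.052,0,.048)]+KEYV,[454,56,-68],0))
E
```

```text
clock: 3.1
tcp_pos: [0.4512, 0.0632, 0.1611]
orientation: [-0.001, 0.56, 0.828, -0.0]
wrist_force: [-0.3, 1.0, -0.4]
finger_gap: 0.0856
grip_force: 0.0
[0.4512 0.0632 0.1611] 21.853834503612322 [-0.32  1.02 -0.38]
0.63 [299.1, 231.5, 330.4, 288.3] (array([454.12,  56.06, -68.16]), np.float64(0.107))
0.62 [278.5, 198.1, 355.4, 281.3]
(array([453.91,  56.23, -68.62]), np.float64(0.03))
```

View pics/w4.png

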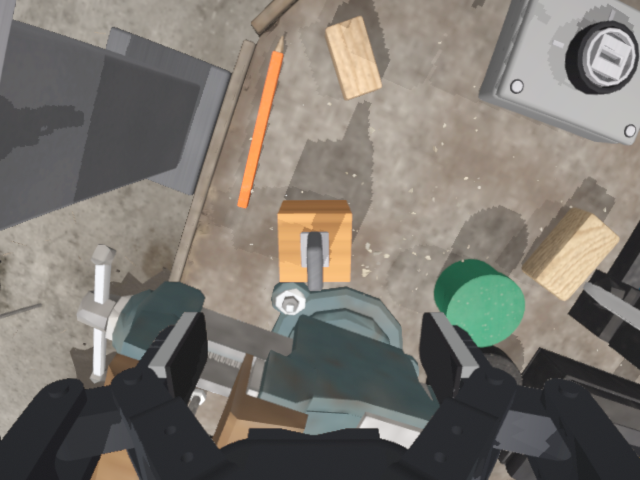

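The picture shows the key plate at (315,262), centred between the open fingers at (180,350) and (450,350), with its block under it. I go down in two stages, watching the force near the vise.

Scaled: 0.088 m / 0.5 = 0.176, 0.084 m / 0.5 = 0.168.

```bash
echo '{"moves":[[-0.004,0,0.08,0,0,0],[-0.005,0,0.14,0,0,0],[-0.005,0,0.156,0,0,0],[-0.005,0,0.168,0,0,0],[-0.005,0,0.176,0,0,0]]}' | python3 -m creep; echo '{"moves":[[0,0,0.01,0,0,0],[0,0,0.02,0,0,0],[0,0,0.03,0,0,0],[0,0,0.03,0,0,0]]}' | python3 -m creep
```

```text
clock: 3.92
tcp_pos: [0.4536, 0.0607, 0.0741]
orientation: [0.001, 0.56, 0.829, 0.001]
wrist_force: [0.1, -0.1, -0.7]
finger_gap: 0.0846
grip_force: 0.0
clock: 4.42
tcp_pos: [0.4522, 0.0606, 0.0579]
orientation: [-0.0, 0.56, 0.828, -0.0]
wrist_force: [-0.8, 0.2, 0.3]
finger_gap: 0.085
grip_force: 0.0
```

```bash
echo '{"moves":[[0,0,0,0,0,0],[0,0,0,0,0,0],[0,0,0,0,0,0],[0,0,0,0,0,0],[0,0,0,0,0,0],[0,0,0,0,0,0]]}' | python3 -m creep 0 60; echo '{"moves":[[0,0,0,0,0,0],[0,0,0,0,0,0]]}' | python3 -m creep
```

```text
clock: 5.18
tcp_pos: [0.4527, 0.0606, 0.0585]
orientation: [0.0, 0.56, 0.828, 0.0]
wrist_force: [-0.8, 1.1, 2.6]
finger_gap: 0.0093
grip_force: 58.6
clock: 5.42
tcp_pos: [0.4527, 0.0606, 0.0585]
orientation: [0.0, 0.56, 0.828, 0.0]
wrist_force: [-1.1, 0.1, 3.0]
finger_gap: 0.0093
grip_force: 58.8
```

Scaled: -0.11 m / 0.5 = -0.22, -0.05 m / 0.5 = -0.1.

```bash
echo '{"moves":[[0,0,-0.02,0,0,0],[0,0,-0.05,0,0,0],[0,0,-0.1,0,0,0],[0,0,-0.16,0,0,0],[0,0,-0.22,0,0,0],[0,0,-0.22,0,0,0]]}' | python3 -m creep; echo '{"moves":[[0.018,0.043,0,0,0,-0.0255],[0.036,0.086,0,0,0,-0.0509],[0.054,0.128,0,0,0,-0.0764],[0.072,0.172,0,0,0,-0.1019],[0.09,0.214,0,0,0,-0.1273],[0.108,0.258,0,0,0,-0.1528],[0.126,0.3,0,0,0,-0.1783],[0.142,0.342,0,0,0,-0.2032]]}' | python3 -m creep; echo '{"moves":[[0,0,0,0,0,0],[0,0,0,0,0,0]]}' | python3 -m creep
cat > f2.py <<'E'
from fit import *
s=env.get_state();T=rot();print(s["clock"],s["tcp_pos"].round(4),np.degrees(np.arctan2(T[1,1],T[0,1])).round(2),s["wrist_force"].round(2))
p=viewer.read_camera("wrist");save("w5.png",p["image"])
print("tcp px",proj(p,s["tcp_pos"]))
for d in nets.outline_of("switch_box",p)[:1]: print(d["confidence"],d["box"],fit([(p,d["region"])],SW,[582,250.5,6],0))
k=nets.outline_of("key",p)
for d in k: print("key",d["confidence"],d["box"])
for d in nets.outline_of("slot",p)[:2]:print("slot",d["confidence"],d["box"])
g=cv2.resize(p["image"][:,:,::-1],None,fx=1,fy=1)
u=proj(p,[.5823,.2505,.058])[0].astype(int);print(u)
c=g[max(0,u[1]-50):u[1]+50,max(0,u[0]-70):u[0]+60]
k=proj(p,s["tcp_pos"]-[0,0,.03])[0].astype(int);e=g[max(0,k[1]-100):k[1]+60,k[0]-60:k[0]+60]
print("crop0",max(0,u[0]-70),max(0,u[1]-50),k[0]-60,max(0,k[1]-100),c.shape,e.shape)
C=cv2.resize(c,None,fx=4,fy=4,interpolation=cv2.INTER_CUBIC);E=cv2.resize(e,None,fx=2,fy=2,interpolation=cv2.INTER_CUBIC)
o=np.zeros((max(C.shape[0],E.shape[0]),C.shape[1]+E.shape[1],3),np.uint8);o[:C.shape[0],:C.shape[1]]=C;o[:E.shape[0],C.shape[1]:]=E;print(o.shape);cv2.imwrite("pics/w5c.png",o)
E
python3 f2.py
```

```text
clock: 6.18
tcp_pos: [0.4543, 0.0605, 0.1707]
orientation: [0.002, 0.56, 0.828, 0.001]
wrist_force: [0.2, -0.1, -1.3]
finger_gap: 0.0092
grip_force: 58.5
clock: 7.18
tcp_pos: [0.5845, 0.1907, 0.1667]
orientation: [-0.001, -0.047, 0.999, -0.0]
wrist_force: [1.2, -0.9, -0.3]
finger_gap: 0.0088
grip_force: 58.5
clock: 7.42
tcp_pos: [0.5837, 0.1898, 0.1672]
orientation: [-0.001, -0.043, 0.999, -0.0]
wrist_force: [-0.2, -0.3, -1.3]
finger_gap: 0.0093
grip_force: 58.6
7.425 [0.5837 0.1898 0.1672] 94.94 [-0.17 -0.28 -1.33]
tcp px [[312.18468915 316.45363574]]
0.85 [333.8, 158.3, 453.8, 311.3] (array([580.42, 249.79,   5.82]), np.float64(0.035))
key 0.89 [453.9, 12.7, 596.6, 90.1]
key 0.74 [291.1, 267.2, 337.2, 400.9]
slot 0.85 [372.3, 217.2, 425.7, 267.7]
[397 246]
crop0 327 196 252 187 (100, 130, 3) (160, 120, 3)
(400, 760, 3)
```

View pics/w5c.png

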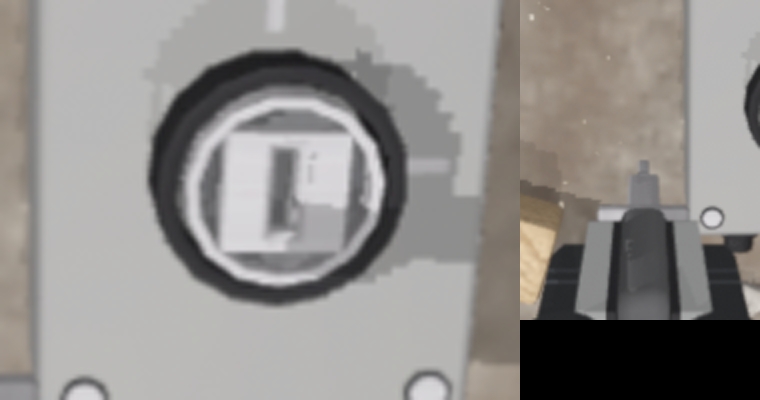

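The crop shows the black boss round the cam. The dark slot runs nearly vertical at about px (397.7,243.5). On the right the held key hangs upright with its blade tip at about px (313,269). I now measure the slot edges and check the blade tip against its predicted position.

```bash
python3 - <<'E'
from fit import *
s=env.get_state();T=rot();p=viewer.read_camera("wrist")
g=cv2.cvtColor(p["image"],cv2.COLOR_RGB2GRAY).astype(float)
print(g[228:262,390:408].astype(int))
# key model projected: blade/shank
tcp=s["tcp_pos"]
for nm,P in [("blade",box(.014,.0032,0,.011)),("shank",box(.014,.008,.011,.042)),("collar",box(.026,.02,.042,.046))]:
    # key x = tool -x.. ; symmetric
    X=[tcp+T@np.array([-.005+q[0],q[1],.0525-q[2]]) for q in P]; u=proj(p,X); print(nm,u.min(0).round(1),u.max(0).round(1))
print(g[262:285,300:328].astype(int))
E
```

```text
[[210 209 208 208 208 208 208 208 207 207 207 207 208 208 208 208 207 207]
 [214 214 214 214 213 213 213 212 207 203 204 210 212 213 213 213 213 213]
 [213 213 213 211 204 199 199 201 202 203 205 208 209 211 212 212 212 212]
 [214 214 214 207 187 166 163 167 178 187 194 199 207 211 212 211 212 213]
 [215 215 214 207 184 145 118 115 118 124 147 167 200 211 209 193 206 213]
 [216 216 216 208 185 142 111 105 104 104 137 169 202 210 192 185 207 214]
 [218 218 217 209 185 143 111 105 104 104 141 172 203 212 194 206 216 217]
 [217 217 216 204 176 137 110 105 104 104 143 175 205 212 194 208 216 217]
 [216 216 215 201 172 135 110 105 104 105 145 182 206 210 192 206 214 215]
 [216 216 215 197 167 133 109 105 105 107 146 183 206 210 193 206 214 215]
 [216 216 214 196 166 132 109 105 105 117 148 184 207 211 192 205 214 215]
 [215 216 214 196 161 127 108 105 101 118 152 191 209 211 196 207 214 215]
 [216 216 214 195 158 125 108 104 102 128 156 192 209 213 213 214 215 215]
 [217 217 215 192 149 118 107 104 102 130 156 194 210 215 216 217 217 217]
 [216 215 213 189 146 117 106 104 102 131 159 201 
[... 3545 characters left out ...]
142 145 148 150 150 150 148 137 127 127 126 126 125 124 125 125 126 124
  123 122 122 136 154 155 155 154 154 154]
 [142 145 148 150 151 151 149 137 128 127 127 126 125 125 125 125 126 125
  124 122 120 131 152 154 154 154 154 153]
 [142 145 148 150 150 151 149 137 127 127 127 126 125 125 125 126 126 125
  123 122 121 131 151 154 155 154 154 153]
 [144 145 148 149 149 151 148 135 127 127 127 126 125 125 126 126 126 125
  123 122 121 130 151 154 155 154 153 153]
 [144 145 147 147 147 149 147 135 127 127 127 126 125 125 127 127 126 125
  124 123 121 131 149 153 153 153 152 152]
 [144 144 145 146 146 147 147 134 128 128 128 127 126 126 126 127 127 125
  124 123 121 130 148 151 152 151 152 151]]
```

```bash
python3 - <<'E'
from fit import *
s=env.get_state();T=rot();p=viewer.read_camera("wrist");tcp=s["tcp_pos"]
f=lambda x,y,z:proj(p,tcp+T@np.array([-.005+x,y,.0525-z]))[0].round(2)
print("blade far edge bottom",f(.007,-.0016,0),f(.007,.0016,0),"at z5",f(.007,-.0016,.005),f(.007,.0016,.005))
print("shank far edge z11",f(.007,-.004,.011),f(.007,.004,.011),"z16",f(.007,-.004,.016),f(.007,.004,.016))
a=onz(p,[(397.15,241.9)],.058)[0];print("slot c",a)
l=onz(p,[(398.0,232),(396.3,252)],.058);d=l[0]-l[1];print("len",np.linalg.norm(d),"yaw",np.degrees(np.arctan2(d[1],d[0])))
e=onz(p,[(393.8,241.9),(400.7,241.9),(398,231.1),(396.3,252.7)],.058);print(e)
print("px/mm",1/np.linalg.norm(e[1]-e[0])*6.9/1000)
Z=tcp[2]-.0525;print("mm/px at tip",(onz(p,[(314,267),(315,267),(314,268)],Z)))
E
```

```text
blade far edge bottom [309.6  267.47] [315.29 267.47] at z5 [309.51 270.81] [315.33 270.82]
shank far edge z11 [304.91 275.03] [319.88 275.04] z16 [304.71 278.74] [320.03 278.75]
slot c [0.58050827 0.25006709 0.058     ]
len 0.015009263620185289 yaw -175.71631284293744
[[0.58072004 0.24766366 0.058     ]
 [0.58028361 0.25261656 0.058     ]
 [0.57250538 0.24942316 0.058     ]
 [0.58865911 0.25073116 0.058     ]]
px/mm 1.3877466852102018
mm/px at tip [[0.58209438 0.19044884 0.11598939]
 [0.58204511 0.19100886 0.11598939]
 [0.58269594 0.19050205 0.11598939]]
```

Scaled: 0.0595 m / 0.5 = 0.119, 0.044 m / 0.5 = 0.088, 0.01 rad / 6.2832 = 0.0016.

```bash
echo '{"moves":[[0.002,0.06,0,0,0,0],[0.0046,0.11,0.02,0,0,0.0016],[0.0046,0.119,0.05,0,0,0.0016],[0.0046,0.119,0.08,0,0,0.0016],[0.0046,0.119,0.088,0,0,0.0016],[0.0046,0.119,0.088,0,0,0.0016]]}' | python3 -m creep; python3 - <<'E'
from fit import *
s=env.get_state();T=rot();p=viewer.read_camera("wrist");tcp=s["tcp_pos"];save("w6.png",p["image"])
print(tcp.round(4),np.degrees(np.arctan2(T[1,1],T[0,1])).round(2),s["wrist_force"].round(2))
f=lambda x,y,z:proj(p,tcp+T@np.array([-.005+x,y,.0525-z]))[0].round(2)
u=f(.007,0,0);print("tip far edge",f(.007,-.0016,0),f(.007,.0016,0))
u=u.astype(int);g=p["image"][u[1]-60:u[1]+40,u[0]-65:u[0]+65,::-1];print(u-[65,60]);cv2.imwrite("pics/w6c.png",cv2.resize(g,None,fx=6,fy=6,interpolation=cv2.INTER_CUBIC))
E
```

```text
clock: 8.48
tcp_pos: [0.5771, 0.2484, 0.1238]
orientation: [-0.0, -0.039, 0.999, -0.0]
wrist_force: [0.3, 0.9, -1.4]
finger_gap: 0.0091
grip_force: 58.7
[0.5771 0.2484 0.1238] 94.42 [ 0.3   0.86 -1.43]
tip far edge [309.65 267.46] [315.34 267.46]
[247 207]
```

View pics/w6c.png

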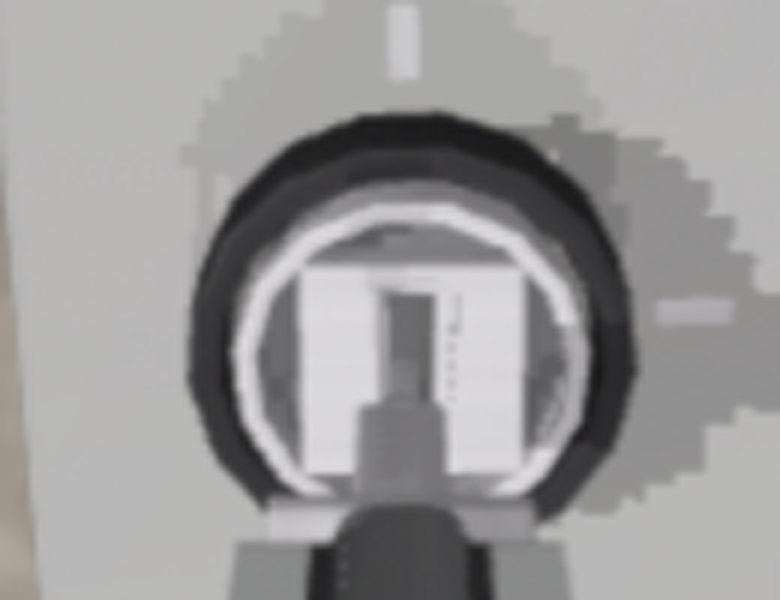

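The crop shows the blade tip hanging over the dark slot. Blade centre is at crop column 403, slot centre at 407. The slot's far end is at row 287 and the blade's far edge at row 365. I work out the remaining offset numerically.

```bash
python3 - <<'E'
from h import *
p=viewer.read_camera("wrist");T=rot();s=env.get_state();g=cv2.cvtColor(p["image"],cv2.COLOR_RGB2GRAY)
print(s["tcp_pos"].round(4));print(g[250:280,304:326])
Z=s["tcp_pos"][2]-.0525
for a in [(314,266.8)]:
    print("blade far edge tool xy",(T.T@(onz(p,[a],Z)[0]-s["tcp_pos"])*1e3).round(2))
for a in [(314.9,254.5),(314.9,255)]: print("slot far edge",(T.T@(onz(p,[a],.058)[0]-s["tcp_pos"])*1e3).round(2))
E
```

```text
[0.5777 0.2488 0.1248]
[[181 181 182 181 180 176 174 171 171 174 180 181 181 181 181 181 181 181
  181 181 180 180]
 [212 212 212 212 211 211 207 198 197 201 208 209 209 209 209 210 210 211
  210 210 210 211]
 [213 213 214 214 213 212 207 198 197 198 201 201 201 202 205 212 212 212
  213 213 213 213]
 [213 213 213 213 211 205 193 185 185 191 200 202 204 205 207 209 211 211
  212 212 213 213]
 [215 215 215 214 207 184 157 152 154 164 178 183 187 191 196 203 209 210
  208 210 213 214]
 [215 216 216 215 207 181 147 129 117 118 120 121 122 126 146 184 209 203
  183 193 213 215]
 [216 216 216 216 208 182 146 124 111 108 108 107 106 109 137 183 209 202
  179 191 213 216]
 [218 218 218 217 210 184 150 130 111 108 108 107 106 109 142 188 210 204
  184 198 216 217]
 [219 219 219 218 211 188 159 132 112 109 107 107 106 110 143 191 212 207
  196 215 218 218]
 [218 218 218 217 210 187 159 132 112 109 107 106 105 107 140 191 211 205
  196 215 216 216]
 [216 216 216 216 209 186 157 131 112 109 108 106 105 106 139 190 209 203
  194 214 216 216]
 [216 216 216 216 209 186 156 131 112 109 108 107 105 
[... 1124 characters left out ...]
191 209 214
  216 216 216 216]
 [216 213 204 180 164 149 137 135 138 137 137 133 121 117 132 153 176 206
  213 214 214 213]
 [216 211 190 149 129 127 126 125 126 125 125 125 124 121 120 123 144 187
  211 214 214 214]
 [215 208 180 142 125 125 124 124 123 123 123 123 122 119 118 117 132 176
  210 213 213 213]
 [214 207 179 141 125 125 125 124 123 123 123 123 123 121 119 118 131 176
  210 213 214 214]
 [215 207 179 141 125 125 125 124 124 123 124 124 122 120 118 118 131 175
  211 214 214 214]
 [214 206 176 141 126 126 125 125 124 123 124 124 123 122 120 118 130 174
  211 214 214 214]]
blade far edge tool xy [ 2.79  0.68 52.5 ]
slot far edge [ 5.04  1.23 66.77]
slot far edge [ 4.73  1.23 66.77]
```

The rows are not in the units I measure in: shifts go in shares of 0.5 m and turns go in shares of 2 pi rad. I convert before sending: 0.011 m / 0.5 = 0.022, 0.0012 m / 0.5 = 0.0024.

```bash
echo '{"moves":[[0.0024,0.0004,0.008,0,0,0],[0.0024,0.0004,0.018,0,0,0],[0.0024,0.0004,0.022,0,0,0],[0.0024,0.0004,0.022,0,0,0]]}' | python3 -m creep; echo '{"moves":[[0,0,0.001,0,0,0],[0,0,0.002,0,0,0],[0,0,0.003,0,0,0],[0,0,0.004,0,0,0],[0,0,0.004,0,0,0]]}' | python3 -m creep; echo '{"moves":[[0,0,0.001,0,0,0],[0,0,0.002,0,0,0],[0,0,0.003,0,0,0],[0,0,0.003,0,0,0]]}' | python3 -m creep
```

```text
clock: 9.07
tcp_pos: [0.5758, 0.2494, 0.113]
orientation: [-0.0, -0.039, 0.999, -0.0]
wrist_force: [-0.3, -0.1, -1.4]
finger_gap: 0.0093
grip_force: 58.7
clock: 9.7
tcp_pos: [0.576, 0.2494, 0.1113]
orientation: [-0.0, -0.039, 0.999, 0.0]
wrist_force: [0.7, -0.2, -1.5]
finger_gap: 0.0088
grip_force: 58.7
clock: 10.2
tcp_pos: [0.576, 0.2494, 0.1097]
orientation: [-0.0, -0.039, 0.999, 0.0]
wrist_force: [-0.5, -0.1, -0.9]
finger_gap: 0.0092
grip_force: 58.7
```

Scaled: 0.001 m / 0.5 = 0.002, 0.0005 m / 0.5 = 0.001.

```bash
echo '{"moves":[[0,0,0.001,0,0,0],[0,0,0.002,0,0,0],[0,0,0.002,0,0,0]]}' | python3 -m creep; echo '{"moves":[[0,0,0.001,0,0,0],[0,0,0.002,0,0,0],[0,0,0.002,0,0,0]]}' | python3 -m creep;  echo '{"moves":[[0,0,0.001,0,0,0],[0,0,0.002,0,0,0],[0,0,0.002,0,0,0]]}' | python3 -m creep
```

```text
clock: 10.58
tcp_pos: [0.576, 0.2494, 0.1088]
orientation: [-0.0, -0.039, 0.999, 0.0]
wrist_force: [0.8, -0.4, -0.4]
finger_gap: 0.0091
grip_force: 58.7
clock: 10.95
tcp_pos: [0.576, 0.2494, 0.1077]
orientation: [-0.0, -0.039, 0.999, 0.0]
wrist_force: [-0.2, -0.6, -0.2]
finger_gap: 0.009
grip_force: 58.7
clock: 11.32
tcp_pos: [0.576, 0.2494, 0.1068]
orientation: [-0.0, -0.039, 0.999, 0.0]
wrist_force: [0.1, 0.2, -0.7]
finger_gap: 0.0092
grip_force: 58.7
```

Scaled: 0.0024 m / 0.5 = 0.0048, 0.0016 m / 0.5 = 0.0032.

```bash
echo '{"moves":[[0,0,0.0016,0,0,0],[0,0,0.0032,0,0,0],[0,0,0.0048,0,0,0],[0,0,0.0048,0,0,0]]}' | python3 -m creep; echo '{"moves":[[0,0,0.001,0,0,0],[0,0,0.002,0,0,0],[0,0,0.002,0,0,0]]}' | python3 -m creep;  echo '{"moves":[[0,0,0.001,0,0,0],[0,0,0.002,0,0,0],[0,0,0.002,0,0,0]]}' | python3 -m creep
```

```text
clock: 11.82
tcp_pos: [0.576, 0.2494, 0.1043]
orientation: [-0.0, -0.039, 0.999, 0.0]
wrist_force: [-0.7, 0.1, -0.2]
finger_gap: 0.0091
grip_force: 58.7
clock: 12.2
tcp_pos: [0.5761, 0.2495, 0.1035]
orientation: [0.0, -0.039, 0.999, 0.0]
wrist_force: [-0.1, -0.3, 0.0]
finger_gap: 0.0092
grip_force: 58.8
clock: 12.58
tcp_pos: [0.5762, 0.2494, 0.1028]
orientation: [0.0, -0.039, 0.999, 0.0]
wrist_force: [-1.4, -0.6, 4.1]
finger_gap: 0.0091
grip_force: 59.3
```

Scaled: 0.003 m / 0.5 = 0.006, 0.002 m / 0.5 = 0.004.

```bash
echo '{"moves":[[0,0,0.002,0,0,0],[0,0,0.004,0,0,0],[0,0,0.006,0,0,0],[0,0,0.006,0,0,0]]}' | python3 -m creep; echo '{"moves":[[0,0,0.001,0,0,0],[0,0,0.002,0,0,0],[0,0,0.002,0,0,0]]}' | python3 -m creep;python3 -c "
from h import *
s=env.get_state();print(s['wrist_force'].round(2),s['ft_torque'].round(3),s['tcp_pos'].round(4))"
```

```text
clock: 13.08
tcp_pos: [0.5762, 0.2495, 0.1]
orientation: [0.0, -0.039, 0.999, 0.0]
wrist_force: [-2.2, -1.1, 8.1]
finger_gap: 0.009
grip_force: 59.9
clock: 13.45
tcp_pos: [0.5763, 0.2495, 0.0993]
orientation: [0.001, -0.039, 0.999, 0.0]
wrist_force: [-2.9, -1.0, 8.4]
finger_gap: 0.0094
grip_force: 60.0
[-2.91 -1.05  8.44] [-0.145  0.595 -0.034] [0.5763 0.2495 0.0993]
```

Scaled: 0.0009 m / 0.5 = 0.0018, 0.0006 m / 0.5 = 0.0012.

```bash
echo '{"moves":[[0.0004,0,0.0006,0,0,0],[0.0008,0,0.0012,0,0,0],[0.0008,0,0.0018,0,0,0],[0.0008,0,0.0018,0,0,0]]}' | python3 -m creep;python3 -c "
from h import *
s=env.get_state();print(s['wrist_force'].round(2),s['ft_torque'].round(3),s['tcp_pos'].round(4))"; echo '{"moves":[[0,0,0.0004,0,0,0],[0,0,0.0008,0,0,0],[0,0,0.0008,0,0,0]]}' | python3 -m creep; python3 -c "
from h import *
s=env.get_state();print(s['wrist_force'].round(2),s['ft_torque'].round(3),s['tcp_pos'].round(4))"
```

```text
clock: 13.95
tcp_pos: [0.5762, 0.2495, 0.0987]
orientation: [0.001, -0.039, 0.999, 0.0]
wrist_force: [-1.8, -0.7, 9.2]
finger_gap: 0.0091
grip_force: 60.1
[-1.78 -0.7   9.21] [-0.276  0.518  0.04 ] [0.5762 0.2495 0.0987]
clock: 14.32
tcp_pos: [0.5762, 0.2495, 0.0983]
orientation: [0.001, -0.039, 0.999, 0.0]
wrist_force: [-2.3, -1.2, 8.5]
finger_gap: 0.0088
grip_force: 60.2
[-2.28 -1.2   8.54] [-0.239  0.521 -0.02 ] [0.5762 0.2495 0.0983]
```

Scaled: 0.0004 m / 0.5 = 0.0008, 0.0002 m / 0.5 = 0.0004.

```bash
cat > st.py <<'E'
from h import *
s=env.get_state();T=rot();print('F',s['wrist_force'].round(2),'M',s['ft_torque'].round(3),'tcp',s['tcp_pos'].round(4),'ty',np.degrees(np.arctan2(T[1,1],T[0,1])).round(2),"tilt",(T[:2,2]*57.3).round(2))
E
echo '{"moves":[[0.0004,0,0.0004,0,0,0],[0.0004,0,0.0008,0,0,0],[0.0004,0,0.0008,0,0,0]]}' | python3 -m creep >/dev/null;python3 st.py; echo '{"moves":[[0,0,0.0004,0,0,0],[0,0,0.0008,0,0,0],[0,0,0.0008,0,0,0]]}' | python3 -m creep>/dev/null;python3 st.py
```

```text
F [-2.56 -1.25  9.86] M [-0.271  0.563 -0.078] tcp [0.5761 0.2495 0.0981] ty 94.48 tilt [0.12 0.03]
F [-1.77 -0.86  9.62] M [-0.268  0.564  0.012] tcp [0.5762 0.2495 0.0978] ty 94.48 tilt [0.13 0.03]
```

Scaled: 0.0004 m / 0.5 = 0.0008, 0.0002 m / 0.5 = 0.0004.

```bash
echo '{"moves":[[0,0,0.0004,0,0,0],[0,0,0.0008,0,0,0],[0,0,0.0008,0,0,0]]}' | python3 -m creep>/dev/null;python3 st.py;echo '{"moves":[[0,0,0.0004,0,0,0],[0,0,0.0008,0,0,0],[0,0,0.0008,0,0,0]]}' | python3 -m creep>/dev/null;python3 st.py
```

```text
F [-3.27 -1.32 12.07] M [-0.287  0.749 -0.006] tcp [0.5762 0.2495 0.0978] ty 94.48 tilt [0.15 0.03]
F [-2.38 -2.27 13.13] M [-0.346  0.87  -0.014] tcp [0.5763 0.2495 0.0977] ty 94.48 tilt [0.16 0.04]
```

Scaled: 0.0016 m / 0.5 = 0.0032, 0.001 m / 0.5 = 0.002, 0.3 rad / 6.2832 = 0.0477.

```bash
echo '{"moves":[[0,0,-0.0004,0,0,0],[0,0.001,-0.0004,0,0,0.0159],[-0.0002,0.002,-0.0004,0,0,0.0318],[-0.0004,0.0032,-0.0004,0,0,0.0477],[-0.0004,0.0032,-0.0004,0,0,0.0477]]}' | python3 -m creep>/dev/null;python3 st.py
```

```text
F [-1.97 -1.52 11.64] M [-0.425  0.417  0.071] tcp [0.5768 0.2511 0.0977] ty 77.24 tilt [0.21 0.03]
```

Scaled: 0.0021 m / 0.5 = 0.0042, 0.0016 m / 0.5 = 0.0032, 0.4 rad / 6.2832 = 0.0637.

```bash
echo '{"moves":[[0,0.001,0,0,0,0.0159],[-0.0002,0.002,0,0,0,0.0318],[-0.0004,0.0032,0,0,0,0.0477],[-0.0008,0.0042,0,0,0,0.0637],[-0.0008,0.0042,0,0,0,0.0637]]}' | python3 -m creep>/dev/null;python3 st.py;echo '{"moves":[[0,0.001,0,0,0,0.0159],[-0.0002,0.002,0,0,0,0.0318],[-0.0004,0.0032,0,0,0,0.0477],[-0.0008,0.0042,0,0,0,0.0637],[-0.0008,0.0042,0,0,0,0.0637]]}' | python3 -m creep>/dev/null;python3 st.py
```

```text
F [-1.46 -2.4  12.05] M [-0.597  0.454  0.029] tcp [0.5776 0.2528 0.0977] ty 54.32 tilt [ 0.2 -0. ]
F [-2.12 -3.   12.02] M [-0.712  0.607  0.003] tcp [0.579  0.2541 0.0977] ty 31.39 tilt [ 0.18 -0.03]
```

Scaled: 0.0021 m / 0.5 = 0.0042, 0.0016 m / 0.5 = 0.0032, 0.4 rad / 6.2832 = 0.0637.

```bash
echo '{"moves":[[0,0.001,0,0,0,0.0159],[-0.0002,0.002,0,0,0,0.0318],[-0.0004,0.0032,0,0,0,0.0477],[-0.0008,0.0042,0,0,0,0.0637],[-0.0008,0.0042,0,0,0,0.0637]]}' | python3 -m creep>/dev/null;python3 st.py;echo '{"moves":[[0,0.0004,0,0,0,0.0064],[0,0.0004,0,0,0,0.0064]]}' | python3 -m creep>/dev/null;python3 st.py;cat > avg.py <<'E'
from h import *
M=[];F=[]
for i in range(5):
    viewer.read_camera("wrist");s=env.get_state();M.append(s['ft_torque']);F.append(s['wrist_force'])
T=rot();print('avg F',np.mean(F,0).round(2),'M',np.mean(M,0).round(3),'sdMz',np.std(M,0)[2].round(3),'tcp',s['tcp_pos'].round(4),'ty',np.degrees(np.arctan2(T[1,1],T[0,1])).round(2),s['clock'])
E
python3 avg.py
```

```text
F [-2.95 -2.21 13.13] M [-0.85   0.71   0.042] tcp [0.5808 0.2547 0.0977] ty 8.47 tilt [ 0.15 -0.04]
F [-2.39 -2.27 12.52] M [-0.914  0.724  0.041] tcp [0.581  0.2547 0.0977] ty 6.21 tilt [ 0.16 -0.04]
avg F [-2.89 -2.94 13.41] M [-0.837  0.746  0.016] sdMz 0.005 tcp [0.581  0.2547 0.0977] ty 6.22 18.825
```

Scaled: 0.0003 m / 0.5 = 0.0006, 0.0002 m / 0.5 = 0.0004, 0.03 rad / 6.2832 = 0.0048.

```bash
echo '{"moves":[[0,0.0004,0,0,0,0.0048],[0,0.0006,0,0,0,0.0095],[0,0.0006,0,0,0,0.0095]]}' | python3 -m creep>/dev/null;python3 avg.py;echo '{"moves":[[0,0.0004,0,0,0,0.0048],[0,0.0004,0,0,0,0.0048]]}' | python3 -m creep>/dev/null;python3 avg.py
```

```text
avg F [-2.95 -2.95 13.16] M [-0.829  0.749  0.031] sdMz 0.019 tcp [0.5812 0.2547 0.0977] ty 2.79 19.45
avg F [-2.74 -3.03 13.56] M [-0.845  0.783  0.037] sdMz 0.013 tcp [0.5814 0.2547 0.0977] ty 1.07 19.95
```

Scaled: 0.0002 m / 0.5 = 0.0004, 0.03 rad / 6.2832 = 0.0048.

```bash
echo '{"moves":[[0,0.0004,0,0,0,0.0048],[0,0.0004,0,0,0,0.0048]]}' | python3 -m creep>/dev/null;python3 avg.py;echo '{"moves":[[0,0.0004,0,0,0,0.0048],[0,0.0004,0,0,0,0.0048]]}' | python3 -m creep>/dev/null;python3 avg.py
```

```text
avg F [-2.96 -2.73 12.99] M [-0.835  0.807  0.044] sdMz 0.034 tcp [0.5815 0.2547 0.0977] ty -0.65 20.45
avg F [-3.68 -2.92 13.2 ] M [-0.74   0.888  0.011] sdMz 0.029 tcp [0.5816 0.2548 0.0977] ty -2.36 20.95
```

Scaled: 0.0001 m / 0.5 = 0.0002, 0.02 rad / 6.2832 = 0.0032.

```bash
echo '{"moves":[[0,0.0002,0,0,0,0.0032],[0,0.0002,0,0,0,0.0032]]}' | python3 -m creep>/dev/null;python3 avg.py;echo '{"moves":[[0,0.0002,0,0,0,0.0032],[0,0.0002,0,0,0,0.0032]]}' | python3 -m creep>/dev/null;python3 avg.py;echo '{"moves":[[0,0.0002,0,0,0,0.0032],[0,0.0002,0,0,0,0.0032]]}' | python3 -m creep>/dev/null;python3 avg.py
```

```text
avg F [-3.4  -2.75 13.28] M [-0.733  0.928  0.032] sdMz 0.018 tcp [0.5816 0.2548 0.0977] ty -3.5 21.45
avg F [-3.66 -2.7  13.87] M [-0.743  0.914  0.078] sdMz 0.029 tcp [0.5817 0.2548 0.0977] ty -4.65 21.95
avg F [-3.41 -2.73 13.42] M [-0.764  0.959  0.12 ] sdMz 0.033 tcp [0.5818 0.2548 0.0977] ty -5.79 22.45
```

Scaled: 0.008 rad / 6.2832 = 0.0013.

```bash
echo '{"moves":[[0,0,0,0,0,0.0013],[0,0,0,0,0,0.0013]]}' | python3 -m creep>/dev/null;python3 avg.py
```

```text
avg F [-3.67 -2.88 13.51] M [-0.796  0.927  0.125] sdMz 0.025 tcp [0.5818 0.2548 0.0977] ty -6.24 22.95
```

The moment settled above 0.12 N m, so the cam is home against its stop. I unwind to the middle of the slot's play and lift.

Scaled: -0.0008 m / 0.5 = -0.0016, -0.0004 m / 0.5 = -0.0008, -0.16 rad / 6.2832 = -0.0255.

```bash
echo '{"moves":[[0,-0.0008,0,0,0,-0.0127],[-0.0002,-0.0016,0,0,0,-0.0255],[-0.0002,-0.0016,0,0,0,-0.0255]]}' | python3 -m creep>/dev/null;python3 avg.py;echo '{"moves":[[0,0,-0.004,0,0,0],[0,0,-0.008,0,0,0],[0,0,-0.012,0,0,0],[0,0,-0.014,0,0,0],[0,0,-0.014,0,0,0]]}' | python3 -m creep>/dev/null;python3 avg.py
```

```text
avg F [-2.26 -1.58 12.35] M [-0.538  0.634 -0.002] sdMz 0.024 tcp [0.5815 0.2551 0.0977] ty 2.91 23.575
avg F [ 1.71 -1.79  4.1 ] M [-0.458 -0.412  0.009] sdMz 0.01 tcp [0.5811 0.2551 0.1028] ty 2.91 24.45
```

Scaled: -0.055 m / 0.5 = -0.11, -0.03 m / 0.5 = -0.06.

```bash
echo '{"moves":[[0,0,-0.004,0,0,0],[0,0,-0.008,0,0,0],[0,0,-0.012,0,0,0],[0,0,-0.016,0,0,0],[0,0,-0.024,0,0,0],[0,0,-0.06,0,0,0],[0,0,-0.11,0,0,0],[0,0,-0.11,0,0,0]]}' | python3 -m creep;python3 st.py
```

```text
clock: 25.45
tcp_pos: [0.5816, 0.2558, 0.16]
orientation: [0.001, 0.689, 0.725, 0.002]
wrist_force: [-0.1, 0.1, -1.5]
finger_gap: 0.0092
grip_force: 58.9
F [-0.06  0.06 -1.52] M [ 0.012 -0.001 -0.008] tcp [0.5816 0.2558 0.16  ] ty 2.94 tilt [0.22 0.09]
```

Scaled: -0.07 m / 0.5 = -0.14, -0.06 m / 0.5 = -0.12, -0.16 rad / 6.2832 = -0.0255.

```bash
echo '{"moves":[[-0.06,-0.04,0,0,0,-0.0127],[-0.12,-0.08,0,0,0,-0.0255],[-0.14,-0.1,0,0,0,-0.0255],[-0.14,-0.1,0,0,0,-0.0255]]}' | python3 -m creep; python3 - <<'E'
from fit import *
s=env.get_state();T=rot();p=viewer.read_camera("wrist");tcp=s["tcp_pos"]
print(tcp.round(4),np.degrees(np.arctan2(T[1,1],T[0,1])).round(2))
u=proj(p,[.5816,.2492,.058])[0].astype(int);print(u)
k=proj(p,tcp-[0,0,.03])[0].astype(int)
g=p["image"][:,:,::-1];x0,y0=max(0,u[0]-55),max(0,u[1]-45)
C=cv2.resize(g[y0:y0+90,x0:x0+110],(495,405),interpolation=cv2.INTER_CUBIC);E=cv2.resize(g[k[1]-90:k[1]+45,k[0]-50:k[0]+50],(300,405),interpolation=cv2.INTER_CUBIC)
print(x0,y0,k-[50,90]);cv2.imwrite("pics/w7.png",cv2.hconcat([C,E]))
f=lambda x,y,z:proj(p,tcp+T@np.array([-.005+x,y,.0525-z]))[0].round(2)
print("blade",f(.007,-.0016,0),f(.007,.0016,0),"shank",f(.007,-.004,.011),f(.007,.004,.011),f(.007,-.004,.016))
b=cv2.cvtColor(p["image"],cv2.COLOR_RGB2GRAY);print(b[262:282,302:326])
E
```

```text
clock: 25.95
tcp_pos: [0.5335, 0.1825, 0.1574]
orientation: [-0.0, 0.629, 0.777, -0.0]
wrist_force: [0.2, 0.2, -1.1]
finger_gap: 0.0095
grip_force: 58.9
[0.5335 0.1825 0.1574] 11.98
[409 162]
354 117 [264 196]
blade [311.79 266.71] [317.48 266.72] shank [307.21 274.27] [322.18 274.28] [307.06 277.96]
[[134 134 134 135 135 134 132 129 127 126 128 129 129 131 133 134 135 136
  136 136 136 136 136 136]
 [133 133 134 134 135 134 132 130 127 127 128 129 130 131 132 133 135 135
  135 136 136 136 137 138]
 [134 133 133 134 134 133 132 130 128 128 130 131 131 132 132 132 133 134
  134 134 135 135 137 138]
 [133 132 133 133 133 133 131 130 129 129 130 131 131 131 131 131 132 132
  133 134 134 135 136 136]
 [133 132 132 133 133 132 130 130 129 129 129 130 130 130 130 131 131 132
  132 133 133 134 135 135]
 [133 133 133 132 132 132 130 130 128 124 121 120 119 121 125 130 132 133
  133 133 133 134 135 135]
 [134 133 133 132 132 131 129 129 126 120 117 116 115 115 121 131 132 133
  133 134 134 136 141 145]
 [134 133 132 131 130 129 129 128 125 119 118 117 116 115 121 132 133 134
  135 135 136 142
[... 522 characters left out ...]
41 140 137 127 115 115 115 115 115 115 115 116 116 116 116 115 115
  120 133 144 146 146 146]
 [141 141 142 137 124 114 114 115 114 114 114 114 115 116 116 115 115 114
  117 130 144 146 146 148]
 [142 142 143 138 124 114 114 114 115 115 115 115 115 116 116 115 114 114
  117 130 144 147 147 148]
 [143 144 143 140 125 113 114 115 115 115 115 115 116 116 116 115 114 114
  117 131 145 148 147 148]
 [145 145 145 141 125 115 114 115 116 115 114 115 115 116 116 116 115 114
  116 131 147 148 149 150]
 [145 147 147 141 122 114 114 115 115 115 115 115 116 116 116 115 115 114
  116 128 147 150 150 151]
 [145 146 147 141 122 114 114 115 116 115 115 115 117 117 117 116 114 115
  116 129 148 150 151 152]]
```

View pics/w7.png

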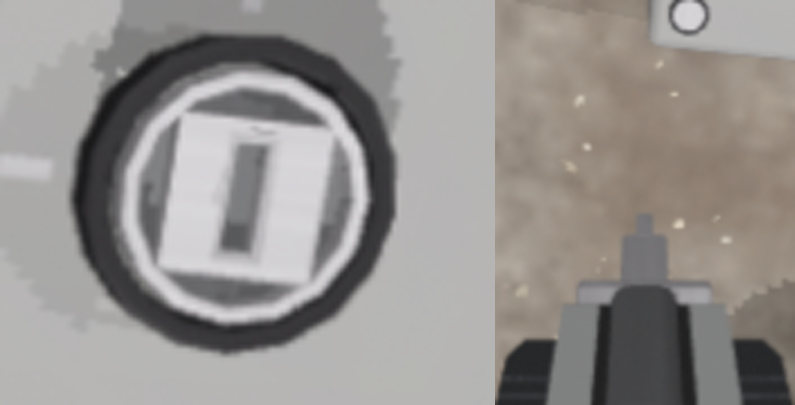

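The crop shows the cam back up in its boss, with the slot now across the box at about px (408,160). The key hangs straight in the fingers with its blade at px (313.5,267), the same place as before the turn. I compute the slot's angle.

```bash
python3 - <<'E'
from fit import *
p=viewer.read_camera("wrist");s=env.get_state();print(s["tcp_pos"].round(4))
for a,b in [((253,140),(235,250)),((182,113),(160,268)),((333,130),(310,283))]:
    w=onz(p,[(354+a[0]/4.5-.4,117+a[1]/4.5-.4),(354+b[0]/4.5-.4,117+b[1]/4.5-.4)],.058);d=w[0]-w[1];print(np.degrees(np.arctan2(d[1],d[0])).round(1),np.linalg.norm(d).round(4),w.mean(0).round(4))
for a,b in [((160,268),(310,283)),((182,113),(333,130))]:
    w=onz(p,[(354+a[0]/4.5-.4,117+a[1]/4.5-.4),(354+b[0]/4.5-.4,117+b[1]/4.5-.4)],.058);d=w[0]-w[1];print(np.degrees(np.arctan2(d[1],d[0])).round(1)-90)
d=nets.outline_of("switch_box",p)[0];print(fit([(p,d["region"])],SW,[582,250.5,6],0))
E
```

```text
[0.5347 0.1833 0.1577]
96.4 0.0156 [0.5811 0.2512 0.058 ]
97.0 0.0219 [0.5707 0.2495 0.058 ]
97.9 0.0218 [0.5925 0.252  0.058 ]
-263.2
-263.5
(array([580.49, 250.55,   6.17]), np.float64(0.036))
```

The slot reads about 96.7° against 96.2° for the box's y axis, so the lock is fully turned. Now I take the key back to the block.

Scaled: -0.1059 m / 0.5 = -0.2118, -0.1028 m / 0.5 = -0.2056, -0.17 rad / 6.2832 = -0.0271.

```bash
echo '{"moves":[[-0.068,-0.07,0,0,0,-0.0095],[-0.138,-0.14,0,0,0,-0.0191],[-0.2056,-0.2118,0,0,0,-0.0271],[-0.2056,-0.2118,0,0,0,-0.0271],[-0.2056,-0.2118,0,0,0,-0.0271],[-0.2056,-0.2118,0,0,0,-0.0271]]}' | python3 -m creep>/dev/null; python3 avg.py; python3 - <<'E'
from h import *
T=rot();s=env.get_state();print((T.T@(np.array([.4527,.0606,.0585])-s["tcp_pos"])).round(4), s["joint_pos"].round(3))
E
```

```text
avg F [ 0.3   0.22 -0.97] M [-0.014  0.019 -0.022] sdMz 0.029 tcp [0.4524 0.0605 0.1576] ty 21.88 27.1
[-0.0001  0.0003  0.0991] [-0.043  0.124 -0.381  1.066  0.     1.146]
```

Scaled: 0.05 m / 0.5 = 0.1, 0.04 m / 0.5 = 0.08.

```bash
echo '{"moves":[[0,0.0006,0.04,0,0,0],[0,0.0006,0.08,0,0,0],[0,0.0006,0.1,0,0,0],[0,0.0006,0.1,0,0,0]]}' | python3 -m creep>/dev/null; python3 avg.py; echo '{"moves":[[0,0,0.004,0,0,0],[0,0,0.008,0,0,0],[0,0,0.012,0,0,0],[0,0,0.016,0,0,0],[0,0,0.02,0,0,0],[0,0,0.02,0,0,0]]}' | python3 -m creep>/dev/null; python3 avg.py
```

```text
avg F [ 0.24 -0.35 -1.16] M [-0.012 -0.022 -0.009] sdMz 0.025 tcp [0.453  0.0602 0.1084] ty 21.83 27.85
avg F [-0.02 -0.04 -0.66] M [-0.037  0.012  0.005] sdMz 0.025 tcp [0.4525 0.0602 0.0978] ty 21.83 28.85
```

Scaled: 0.014 m / 0.5 = 0.028, 0.012 m / 0.5 = 0.024.

```bash
echo '{"moves":[[0,0,0.006,0,0,0],[0,0,0.012,0,0,0],[0,0,0.016,0,0,0],[0,0,0.02,0,0,0],[0,0,0.024,0,0,0],[0,0,0.028,0,0,0]]}' | python3 -m creep>/dev/null; python3 avg.py; echo '{"moves":[[0,0,0.01,0,0,0],[0,0,0.02,0,0,0],[0,0,0.03,0,0,0],[0,0,0.04,0,0,0],[0,0,0.046,0,0,0],[0,0,0.046,0,0,0]]}' | python3 -m creep>/dev/null; python3 avg.py
```

```text
avg F [-0.24 -0.49 -0.98] M [-0.023  0.     0.008] sdMz 0.015 tcp [0.4525 0.0602 0.0837] ty 21.83 29.85
avg F [-0.09 -0.14 -0.86] M [ 0.006  0.    -0.01 ] sdMz 0.023 tcp [0.4526 0.0601 0.0609] ty 21.83 30.85
```

Scaled: 0.002 m / 0.5 = 0.004, 0.0014 m / 0.5 = 0.0028.

```bash
echo '{"moves":[[0,0,0.0014,0,0,0],[0,0,0.0028,0,0,0],[0,0,0.004,0,0,0],[0,0,0.004,0,0,0]]}' | python3 -m creep>/dev/null; python3 avg.py; echo '{"moves":[[0,0,0.0008,0,0,0],[0,0,0.0016,0,0,0],[0,0,0.0016,0,0,0]]}' | python3 -m creep>/dev/null; python3 avg.py
```

```text
avg F [-0.09 -0.05 -0.85] M [0.004 0.006 0.019] sdMz 0.037 tcp [0.4524 0.0602 0.0587] ty 21.83 31.6
avg F [-2.1   0.08  4.95] M [0.007 0.405 0.015] sdMz 0.022 tcp [0.4525 0.0602 0.0585] ty 21.83 32.225
```

Contact came at the original height, so the collar is seated. I release and withdraw.

Scaled: -0.0005 m / 0.5 = -0.001.

```bash
echo '{"moves":[[0,0,-0.001,0,0,0],[0,0,-0.001,0,0,0],[0,0,-0.001,0,0,0],[0,0,-0.001,0,0,0],[0,0,-0.001,0,0,0],[0,0,-0.001,0,0,0]]}' | python3 -m creep 0.06; echo '{"moves":[[0,0,-0.02,0,0,0],[0,0,-0.06,0,0,0],[0,0,-0.14,0,0,0],[0,0,-0.206,0,0,0],[0.004,0,-0.206,0,0,0],[0.004,0,-0.206,0,0,0]]}' | python3 -m creep 0.085; python3 - <<'E'
from fit import *
p=viewer.read_camera("wrist");q=viewer.read_camera("side");save("e.png",p["image"])
k=nets.outline_of("key",p)
for d in k[:1]: print(d["confidence"],d["box"],fit([(p,d["region"])],KEYV,[454,56,-68],.006))
h=nets.outline_of("holder",p)[0];print(fit([(p,h["region"]|k[0]["region"])],[box(.052,.052,0,.048)]+KEYV,[454,56,-68],0))
a=p["image"][180:310,250:390,::-1];b=q["image"][240:350,270:370,::-1]
cv2.imwrite("pics/end.png",cv2.hconcat([cv2.resize(a,(430,400),interpolation=2),cv2.resize(b,(364,400),interpolation=2)]))
E
```

```text
clock: 32.98
tcp_pos: [0.4524, 0.0602, 0.0584]
orientation: [-0.0, 0.56, 0.828, 0.0]
wrist_force: [1.6, 0.8, -0.1]
finger_gap: 0.0601
grip_force: 0.0
clock: 33.72
tcp_pos: [0.4514, 0.0621, 0.1613]
orientation: [-0.0, 0.56, 0.828, 0.0]
wrist_force: [0.6, -0.2, -0.4]
finger_gap: 0.0848
grip_force: 0.0
0.96 [298.6, 229.1, 329.6, 289.5] (array([453.43,  55.63, -68.69]), np.float64(0.072))
(array([454.07,  56.08, -67.74]), np.float64(0.021))
```

View pics/end.png

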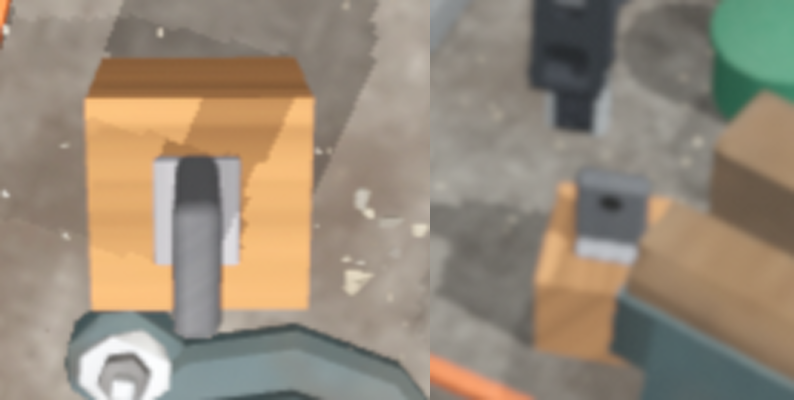

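The key stands upright in the middle of its block (crop about (198,210)), its collar flat on the top, and the gripper is clear of it. I hand in.

```bash
python3 -c "
from workcell import env
print(env.hand_in())"
```

```text
the job is handed in; nothing more can be done
None
```

The switch box is locked: the cam was turned to its stop at about 0.12 N m and sprang back up, the key stands fully down and upright in its block, and I handed the job in after about 34 s of robot time.

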